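# Put the rail devices back on their own training plates

### The job

The three rail devices are on one another's training plates: put the contactor on the plate with the push-buttons, the power supply on the plate with the terminal row and the two-pole breaker on the plate with the socket outlet. The bare spare plate is free for parking a device meanwhile. Each must end seated flat and square over the rail, in the middle of the device's stretch of rail beside the buttons, terminals or outlet, and the spare plate is empty again. Set the devices down upright without dropping them, and do not disturb the screwdriver, multimeter and tape roll.

Things in the scene. Friction and masses are not known exactly. Their poses are not given: they have to be found in the camera images.
- contactor_mid (a point): contactor: charcoal middle, orange window on top, light-grey ends. 74 long in x, 45 wide in y (along the rail), 71.5 mm high; grip its 50 mm long raised middle across the 45. Point: centre, half-way up, z up, 41.8 mm above the bench when seated. Underside: 44 mm channel between rounded feet 5.5 mm deep drops over the 35 mm rail; housing rests on it, no latch. Loose, 0.2-0.35 kg.
- power_supply_mid (a point): power supply: slate-grey, vent slots on top, green terminal strips. 90 long in x, 45 wide in y (along the rail), 67.5 mm high; grip its 54 mm long raised middle across the 45. Point: centre, half-way up, z up, 39.8 mm above the bench when seated. Underside: 44 mm channel between rounded feet 5.5 mm deep drops over the 35 mm rail; housing rests on it, no latch. Loose, 0.2-0.35 kg.
- breaker_mid (a point): two-pole breaker: white, wide blue toggle. 85 long in x, 36 wide in y (along the rail), 65.5 mm high (toggle 9 more); grip its 46 mm long raised middle across the 36. Point: centre, half-way up, z up, 38.8 mm above the bench when seated. Underside: 44 mm channel between rounded feet 5.5 mm deep drops over the 35 mm rail; housing rests on it, no latch. Loose, 0.2-0.35 kg.
- plate_buttons: push-button plate: fixed 130 x 170 mm aluminium plate, 35 mm rail along its y, rail top 11.5 mm up. Origin: on the bench, under the rail, mid-way along the device's stretch; z up. Plate spans x +-65, y -58 to 112 mm, rail from y -52 mm. On it a grey box with a green and a red push-button, y 52 to 104 mm, 36 mm high. Home of the contactor.
- plate_terminals: terminal plate: fixed 130 x 170 mm aluminium plate, 35 mm rail along its y, rail top 11.5 mm up. Origin: on the bench, under the rail, mid-way along the device's stretch; z up. Plate spans x +-65, y -58 to 112 mm, rail from y -52 mm. On the rail a row of narrow grey, red, blue and green terminals, y 49 to 103 mm, 36 mm high. Home of the power supply.
- plate_socket: socket-outlet plate: fixed 130 x 170 mm aluminium plate, 35 mm rail along its y, rail top 11.5 mm up. Origin: on the bench, under the rail, mid-way along the device's stretch; z up. Plate spans x +-65, y -58 to 112 mm, rail from y -52 mm. On it a white box with a round grey socket outlet, y 52 to 106 mm, 36 mm high. Home of the breaker.
- plate_spare: spare plate: fixed 130 x 170 mm aluminium plate, 35 mm rail along its y, rail top 11.5 mm up. Origin: on the bench, under the rail, mid-way along the device's stretch; z up. Plate spans x +-65, y -58 to 112 mm, rail from y -52 mm. Only a bare rail, to y 107 mm; free at the start, to park a device on, which sits there as on the other plates.
- screwdriver: bystander: screwdriver with a red handle lying on the bench, 220 mm long along its x axis (from x = -95 mm at the handle end to 125 mm at the tip), up to 30 mm thick. Origin on the bench under its axis. Leave alone.
- multimeter: bystander: dark grey hand multimeter with a dial and a pale display, lying on its back, 175 (x) x 85 (y) mm, 51 mm high. Origin under its centre. Leave alone.
- tape_roll: bystander: green roll of insulating tape lying flat, 68 mm across, 19 mm high. Origin under its centre. Leave alone.

How it is judged:
At the end, for the whole second after the job is handed in: Contactor, power supply and breaker sit on the rails of the button, terminal and socket-outlet plates: centre within 15 mm of the plate's origin, at most 2 mm above (3 mm below) seated height, upright within 0.05 rad, square to the rail within 0.15 rad, at rest, released (horizontal distance between contactor_mid and plate_buttons below 0.015 m and z of contactor_mid in the frame of plate_buttons between 0.0388 and 0.0438 m and angle between each of contactor_mid, power_supply_mid, breaker_mid's own z axis and vertical below 0.05 rad and angle between the y axis of contactor_mid and the y axis of plate_buttons, either way round below 0.15 rad and linear speed of each of contactor, power_supply, breaker below 0.02 m/s and contact force between the fingers and contactor below 0.1 N and horizontal distance between power_supply_mid and plate_terminals below 0.015 m and z of power_supply_mid in the frame of plate_terminals between 0.0368 and 0.0418 m and angle between the y axis of power_supply_mid and the y axis of plate_terminals, either way round below 0.15 rad and contact force between the fingers and power_supply below 0.1 N and horizontal distance between breaker_mid and plate_socket below 0.015 m and z of breaker_mid in the frame of plate_socket between 0.0358 and 0.0408 m and angle between the y axis of breaker_mid and the y axis of plate_socket, either way round below 0.15 rad and contact force between the fingers and breaker below 0.1 N); the robot touches nothing.
It fails at once if a device is dropped or thrown: it moves faster than 0.7 m/s (a fall of 25 mm) while no finger touches it ((linear speed of contactor above 0.7 m/s and contact force between the fingers and contactor below 0.05 N) or (linear speed of power_supply above 0.7 m/s and contact force between the fingers and power_supply below 0.05 N) or (linear speed of breaker above 0.7 m/s and contact force between the fingers and breaker below 0.05 N)).
It fails at once if a device is tipped over (tilted more than 0.8 rad) (angle between any of contactor_mid, power_supply_mid, breaker_mid's own z axis and vertical above 0.8 rad).
It fails at once if the screwdriver, multimeter or tape roll is moved more than 20 mm (distance of any of screwdriver, multimeter, tape_roll from where it was at the start of the episode above 0.02 m).
It also fails if it takes over 120 s, if anything falls off the work surface, if the arm or the gripper's body presses on something with over 40 N, if the wrist force passes 120 N, or if a joint passes its speed limit or range.

### The arm

A 6-joint arm with a two-finger parallel gripper is mounted at the origin on the work surface. World frame = base frame: x ahead of the robot, y to its left, z up, the work surface at z = 0. Lengths are in m, angles in rad, forces in N, time in s.
With the tool pointing down it reaches from about 0.3 to 0.775 m from the base axis. Payload 14.6 kg.
Tool frame: the origin (TCP) lies at the centre of the arm's flange, where the gripper is bolted on; the fingertips stand 173 mm ahead of it and the grasp point (between the pads) lies 155 mm ahead of it (manip.tip_extent is the distance from the TCP to the fingertips, in m); z points along the fingers, y is the direction in which the jaws open and shut (so a half turn about z gives the same grasp; the last joint's range is limited). The gripper opens to 85 mm and grips with 20 to 120 N. Pads are 22 mm wide; open, the fingers measure 114 mm over their backs; the gripper's body (76 mm by 85 mm) begins 54 mm behind the grasp point. The pads swing forward as they close: fully open they stand 13 mm farther back than shut.
Start: joints at [1.112, 0.3, 1.521, -0, 1.321, -0.067], TCP at [0.21, 0.508, 0.405] pointing down, gripper open.
Joint ranges: [-3.03, 3.03], [-0.79, 2.21], [0.23, 2.52], [-1.04, 4.18], [0, 3.07], [-2.55, 2.55]. Speed limits (rad/s): [2.22, 2.22, 2.57, 3.14, 3.14, 3.14].

### API

Orientations are given as a unit quaternion [x, y, z, w].
In Python, from plant import manip gives the robot as it stands. Calls block until the motion is done:
- manip.goto(position, orientation): joint-space move of the TCP to a pose.
- manip.line_to(position, rot=None, speed=0.15, threshold=None): straight line of the TCP; rot=None keeps the orientation; speed is the mean speed in m/s. With threshold (N) it stops when the force on the tool has changed by that much, and returns True; else False.
- manip.movej(angles): joint-space move.
- manip.set_gripper(opening, strength=None): finger opening in m; strength is the grip in N (None keeps the last); returns when the fingers have stopped.
- manip.sleep(seconds).
- manip.ik(position, orientation): joint angles nearest the present ones, or None.
- manip.capture(name): name is "scene" or "side" or "wrist"; returns (picture, depth): 420x560x3 uint8, blue, green, red; 420x560 float32, m along the optical axis (not along the pixel's ray), 0 where there is no reading.
- manip.camera_params(name): a dict with "fx", "fy", "cx", "cy" (pixels), "T" (4x4, takes a point from camera to world coordinates). Camera axes: x right, y up, looking along -z (the intrinsics and any distortion apply to the point x, -y, -z); pixel columns grow to the right and rows downward; lengths in m; the calibration is good to about 2 mm. A picture is of the moment at which its call begins: read the wrist's pose just before it. camera_params takes no time and is no camera call; for the wrist camera it gives the pose at the moment of the call.
A pose or a line that the arm cannot do raises manip.IKError and nothing moves.
- manip.sign_off(): hands the job in, once; it reports no verdict.
Trained networks look in the newest picture that a camera, given by its name, has taken for a name from the list of things; names that differ only in an ending like _2 or _b are one class to them, and where a whole thing is asked for, a point or a joint stands for the part that bears it (a point fixed in the world has none). Each returns a list of dicts, best first, with "score" (0 to 1); they miss things now and then, are a little off and sometimes report something else, mostly with a low value. They report only what shows in the picture. A call takes as long as a camera call.
- manip.boxes_of(camera, query): "centre" ([x, y, z] in m, in world coordinates, good to about 4 mm: the middle of the surface that is visible of it).
- manip.tip_of(camera, query): "centre" ([x, y, z] in m, in world coordinates, good to about 4 mm: a listed point, or the origin of a listed thing).
Readings, each from a call of its own:
- manip.get_time_s(): time.
- manip.get_joint_pos(): joint angles.
- manip.get_qd(): joint speeds.
- manip.get_joint_efforts(): joint torques, N m.
- manip.get_ee_pos(): TCP position.
- manip.get_tool_rot(): TCP orientation.
- manip.get_force(): force on the tool from outside, world axes, zero at the start.
- manip.get_torque(): the same for the moment, N m.
- manip.get_width(): finger opening in m.
Only numpy, scipy, OpenCV 4.12 (cv2) and the standard library are available. Lean on these libraries where they do the work, as an engineer would, in place of code of your own. Each camera call takes 0.05 s, during which the arm holds its last target.

## Working session

There is one attempt and no reset: what is moved stays moved. The work goes in short steps, each a Python script; the robot and the scene stay as the last script left them, time stands still between calls to the robot, and variables do not carry over. Pictures are saved under pics/ and viewed, and the job is handed in when it is done.

```bash
ls; mkdir -p pics; python3 - <<'E'
from plant import manip
import cv2
print(manip.get_time_s())
for c in ("scene","side","wrist"):
    p,d=manip.capture(c); cv2.imwrite(f"pics/{c}0.png",p)
    P=manip.camera_params(c); print(c,P)
print(manip.get_tool_rot(),manip.tip_extent)
E
```

```text
pics
0.0
scene {'fx': 435.67417167683266, 'fy': 435.67417167683266, 'cx': 272.08220773177004, 'cy': 201.50271574853133, 'T': array([[-0.79589791, -0.4422832 ,  0.41343934,  0.94796349],
       [ 0.60520846, -0.56270306,  0.56310566,  0.51714347],
       [-0.01640859,  0.69839161,  0.71552772,  0.7510593 ],
       [ 0.        ,  0.        ,  0.        ,  1.        ]])}
side {'fx': 391.51583587658484, 'fy': 391.51583587658484, 'cx': 276.3424644563037, 'cy': 211.80533932441537, 'T': array([[-0.99343915,  0.08236508, -0.07933886,  0.47269145],
       [-0.11245308, -0.57731945,  0.80873764,  0.69333678],
       [ 0.02080787,  0.81235353,  0.58279394,  0.54581916],
       [ 0.        ,  0.        ,  0.        ,  1.        ]])}
wrist {'fx': 294.1033327808446, 'fy': 294.1033327808446, 'cx': 279.5030873041791, 'cy': 210.97283018816378, 'T': array([[ 3.81306453e-01, -8.81850831e-01, -2.77388717e-01,
         1.38014274e-01],
       [ 9.24448352e-01,  3.63477797e-01,  1.15235130e-01,
         5.38669042e-01],
       [-7.95555190e-04, -3.00371441e-01,  9.53821977e-01,
         3.73510159e-01],
       [ 0.00000000e+00,  0.00000000e+00,  0.00000000e+00,
         1.00000000e+00]])}
[ 1.94637960e-01  9.80875047e-01 -4.40474939e-04 -1.12801099e-04] 0.1734
```

View pics/scene0.png

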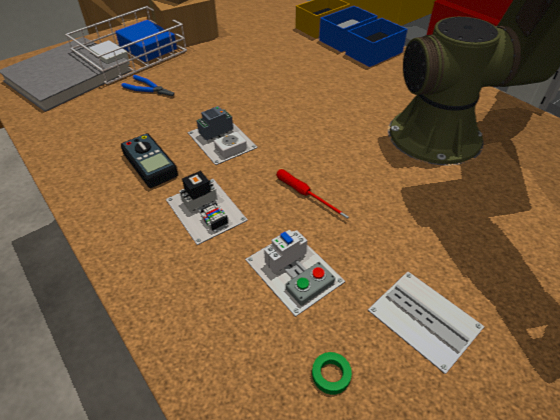

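View pics/side0.png

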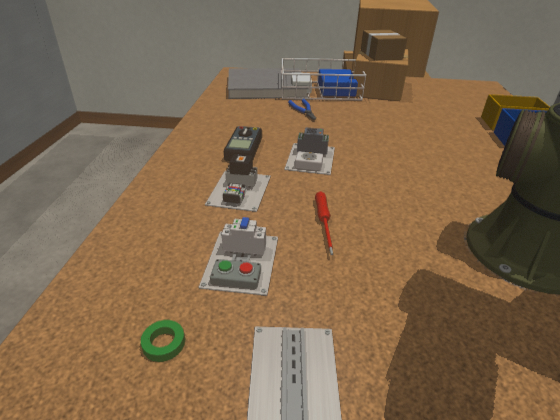

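View pics/wrist0.png

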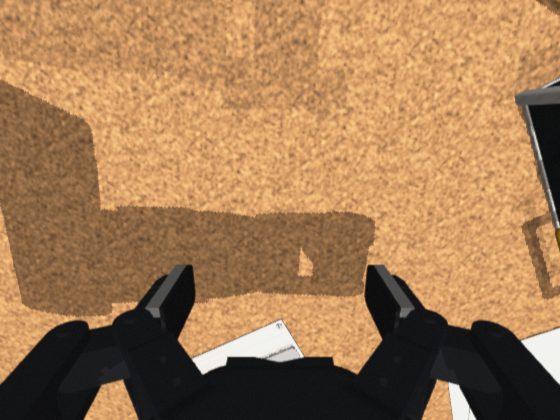

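```bash
python3 - <<'E'
from plant import manip
import numpy as np
for c in ("scene","side","wrist"):
  for q in ["contactor_mid","power_supply_mid","breaker_mid","plate_buttons","plate_terminals","plate_socket","plate_spare","screwdriver","multimeter","tape_roll"]:
    print(c,q,[(np.round(r["centre"],4).tolist(),round(r["score"],2)) for r in manip.tip_of(c,q)[:2]])
print(manip.get_time_s())
E
```

```text
scene contactor_mid [([0.658, -0.1779, 0.045], 0.97), ([0.4794, -0.3778, 0.0011], 0.44)]
scene power_supply_mid [([0.4736, -0.3856, 0.0413], 0.57)]
scene breaker_mid [([0.5965, 0.0843, 0.0378], 0.96)]
scene plate_buttons [([0.6045, 0.0861, -0.0025], 0.71)]
scene plate_terminals [([0.6541, -0.1762, 0.0016], 0.77)]
scene plate_socket [([0.4816, -0.3788, 0.0006], 0.79)]
scene plate_spare [([0.4761, 0.329, -0.0037], 0.77)]
scene screwdriver [([0.4386, -0.0412, -0.0038], 0.91)]
scene multimeter [([0.6879, -0.3804, 0.0002], 0.95)]
scene tape_roll [([0.6921, 0.3283, -0.0017], 0.75)]
side contactor_mid [([0.6552, -0.1773, 0.0433], 0.57)]
side power_supply_mid [([0.4765, -0.3873, 0.0419], 0.85)]
side breaker_mid [([0.5992, 0.0842, 0.0391], 0.77)]
side plate_buttons [([0.598, 0.0851, -0.0007], 0.85)]
side plate_terminals [([0.6515, -0.1792, -0.0027], 0.58), ([0.6936, 0.3236, 0.0005], 0.46)]
side plate_socket [([0.4812, -0.3789, -0.0028], 0.73)]
side plate_spare [([0.4789, 0.3234, -0.003], 0.68)]
side screwdriver [([0.4373, -0.0397, -0.0018], 0.61)]
side multimeter [([0.6885, -0.3818, 0.0013], 0.76), ([0.6932, 0.32, -0.0004], 0.46)]
side tape_roll [([0.6932, 0.3231, -0.0014], 0.69)]
wrist contactor_mid []
wrist power_supply_mid []
wrist breaker_mid []
wrist plate_buttons []
wrist plate_terminals []
wrist plate_socket []
wrist plate_spare []
wrist screwdriver []
wrist multimeter []
wrist tape_roll []
1.65
```

The scene view shows the contactor on the terminal plate (~200,190), the power supply on the socket plate (~215,125), the breaker on the button plate (~287,248), and the spare plate bare at (~425,318). The detections from both cameras agree on this. Next I'll find the plate and device yaws.

```bash
cat > h.py <<'E'
import numpy as np, cv2
from plant import manip
def cloud(c):
    p,d=manip.capture(c); P=manip.camera_params(c)
    v,u=np.mgrid[0:420,0:560]
    X=np.stack([(u-P['cx'])/P['fx']*d,-(v-P['cy'])/P['fy']*d,-d],-1)
    W=X@P['T'][:3,:3].T+P['T'][:3,3]; W[d<=0]=np.nan
    return p,d,W
def rect(xy):
    (c,s,a)=cv2.minAreaRect(xy.astype(np.float32)*1000)
    return np.round(c,1),np.round(s,1),round(a,1)
E
python3 - <<'E'
from h import *
pl={'buttons':(.601,.0855),'terminals':(.653,-.178),'socket':(.4814,-.3789),'spare':(.477,.326)}
for cam in ('scene','side'):
    p,d,W=cloud(cam)
    hsv=cv2.cvtColor(p,cv2.COLOR_BGR2HSV)
    for n,c in pl.items():
        dist=np.hypot(W[...,0]-c[0],W[...,1]-c[1])
        m=(dist<.15)&(hsv[...,1]<60)&(hsv[...,2]>110)&(W[...,2]<.008)&(W[...,2]>-.006)
        m=cv2.morphologyEx(m.astype(np.uint8),cv2.MORPH_OPEN,np.ones((3,3)))
        k,l,st,ce=cv2.connectedComponentsWithStats(m)
        ok=np.isin(l,[i for i in range(1,k) if st[i,4]>60])
        q=W[ok]; print(cam,n,ok.sum(),'z',np.round(np.median(q[:,2]),4),rect(q[:,:2]))
        t=(dist<.06)&(W[...,2]>.05); q=W[t]
        if len(q): print('   top',t.sum(),rect(q[:,:2]),np.round(np.percentile(q[:,2],[50,95]),4))
E
```

```text
scene buttons 1424 z 0.0044 (array([600.2, 112.9]), array([173.8, 130.6]), 89.6)
   top 756 (array([598.7,  85.2]), array([38. , 86.7]), 89.4) [0.0649 0.0805]
scene terminals 1344 z 0.0044 (array([ 655.1, -149.9]), array([173.2, 130.3]), 86.0)
   top 528 (array([ 652.9, -175.6]), array([49.1, 73.2]), 84.9) [0.0765 0.0796]
scene socket 375 z 0.0045 (array([ 479.6, -352.8]), array([174. , 131.3]), 85.8)
   top 473 (array([ 477.3, -383.8]), array([50.4, 91.4]), 87.6) [0.0663 0.0755]
scene spare 4243 z 0.0047 (array([474.7, 350.5]), array([132.3, 171.4]), 5.2)
side buttons 1355 z 0.0031 (array([599.2, 115.8]), array([172. , 130.3]), 89.6)
   top 704 (array([597.5,  85.1]), array([40.6, 85. ]), 88.5) [0.0619 0.0793]
side terminals 923 z 0.0032 (array([ 653. , -146.1]), array([168. , 129.6]), 85.7)
   top 384 (array([ 648.3, -175.3]), array([47.9, 59.2]), 88.0) [0.0729 0.0776]
side socket 364 z 0.0036 (array([ 477.7, -347.6]), array([168.6, 129.3]), 85.6)
   top 338 (array([ 475.1, -383. ]), array([53.8, 88.7]), 89.4) [0.0648 0.0742]
side spare 6947 z 0.0033 (array([474.8, 345.9]), array([130.4, 155.8]), 5.2)
```

```bash
cat >> h.py <<'E'
def q(yawdeg):
    a=(np.radians(yawdeg)+np.pi)/2
    return [np.cos(a),np.sin(a),0,0]
E
python3 - <<'E'
from h import *
S={'spare':(.474,.34,5.2),'socket':(.479,-.365,-4.3),'terminals':(.654,-.165,-4),'buttons':(.600,.1,-.4)}
for n,(x,y,a) in S.items():
    try: manip.goto([x-.0,y,.40],q(a))
    except manip.IKError as e: print(n,e); manip.goto([x-.04,y,.36],q(a))
    manip.sleep(.3)
    p,d,W=cloud('wrist'); cv2.imwrite(f'pics/w_{n}.png',p); np.savez(f'w_{n}.npz',p=p,W=W)
    print(n,manip.get_time_s(),np.round(manip.get_ee_pos(),4),np.round(manip.get_joint_pos(),2))
ims=[cv2.imread(f'pics/w_{n}.png') for n in S]
g=np.vstack([np.hstack(ims[:2]),np.hstack(ims[2:])]); cv2.imwrite('pics/w_all.png',cv2.resize(g,(800,600)))
E
```

```text
spare 3.2917 [0.4737 0.3404 0.4001] [ 0.56  0.38  1.43 -0.    1.34 -1.1 ]
socket 6.1417 [ 0.4791 -0.3648  0.4   ] [-0.71  0.42  1.37  0.    1.35 -2.21]
terminals 7.525 [ 0.6537 -0.1657  0.4001] [-0.3   0.59  1.12 -0.    1.43 -1.8 ]
buttons 8.925 [0.6002 0.0995 0.3999] [ 0.1   0.43  1.35 -0.    1.36 -1.46]
```

View pics/w_all.png

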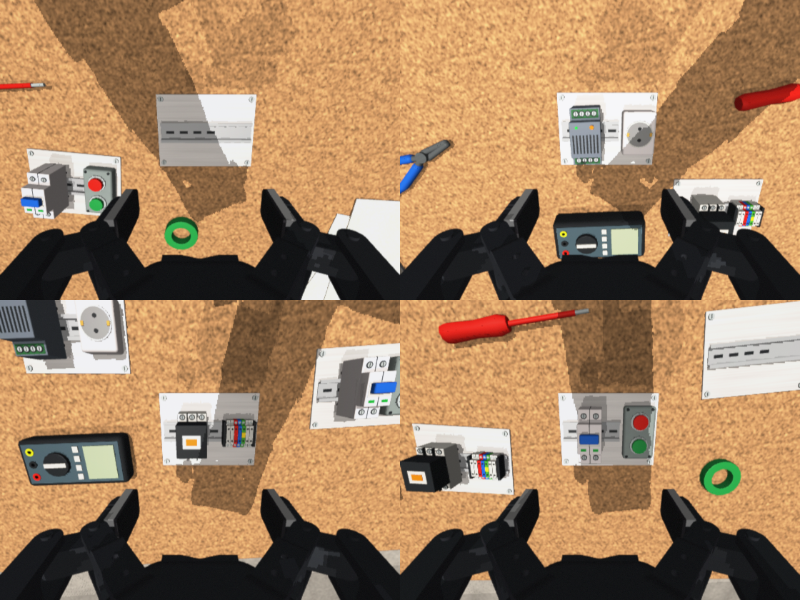

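The wrist tiles are spare (top left), socket with power supply, terminals with contactor, and buttons with breaker. Each plate is near its tile centre and unobstructed. Next I'll fit the rails and device tops from wrist depth.

```bash
cat >> h.py <<'E'
O={'spare':(.4772,.3236,5.2),'socket':(.4777,-.3797,-4.2),'terminals':(.6532,-.1768,-4.0),'buttons':(.6,.086,-.4)}
def local(W,n):
    x,y,a=O[n]; a=np.radians(a); c,s=np.cos(a),np.sin(a)
    dx,dy=W[...,0]-x,W[...,1]-y
    return np.stack([c*dx+s*dy,-s*dx+c*dy,W[...,2]],-1)
def dev(W,n,zmin=.05):
    L=local(W,n); m=(abs(L[...,0])<.065)&(abs(L[...,1])<.042)&(L[...,2]>zmin)
    return L[m]
E
python3 - <<'E'
from h import *
for n in O:
    D=np.load(f'w_{n}.npz'); L=local(D['W'],n)
    x,y,z=L[...,0],L[...,1],L[...,2]
    inp=(abs(x)<.08)&(y>-.07)&(y<.125)
    pz=np.median(z[inp&(z<.008)&(abs(x)>.04)&(abs(x)<.06)&(y<.1)&(y>-.05)])
    # plate: colour-based
    hsv=cv2.cvtColor(D['p'],cv2.COLOR_BGR2HSV)
    m=inp&(hsv[...,1]<70)&(z<.009)
    m=cv2.morphologyEx(m.astype(np.uint8),cv2.MORPH_OPEN,np.ones((3,3)))>0
    print(n,'plate z',round(pz,4),'rect(local)',rect(L[m][:,:2]))
    for ya,yb in ((-.05,-.028),(.027,.047),(.05,.1)):
        r=(abs(x)<.03)&(y>ya)&(y<yb)&(z>pz+.0055)&(z<pz+.0105)
        if r.sum()>20: print('   rail',ya,r.sum(),'z',round(np.median(z[r]),4),'x',np.round(np.percentile(x[r],[2,98])*1000,1))
    t=dev(D['W'],n,.03)
    if len(t)>50:
        for zm in (.03,.055,.063,.072): 
            s=t[t[:,2]>zm]
            if len(s)>30: print('   dev z>',zm,len(s),rect(s[:,:2]))
E
```

```text
spare plate z 0.0038 rect(local) (array([ 1.4, 28.8]), array([171.7, 131.1]), 90.0)
   rail -0.05 158 z 0.0113 x [-16.9  17.6]
   rail 0.027 158 z 0.0114 x [-17.   17.5]
   rail 0.05 399 z 0.0114 x [-17.2  17.5]
   dev z> 0.03 22710 (array([-10.4,  -0.5]), array([29.5, 87.7]), 12.6)
   dev z> 0.055 22710 (array([-10.4,  -0.5]), array([29.5, 87.7]), 12.6)
   dev z> 0.063 22710 (array([-10.4,  -0.5]), array([29.5, 87.7]), 12.6)
   dev z> 0.072 22710 (array([-10.4,  -0.5]), array([29.5, 87.7]), 12.6)
socket plate z 0.0039 rect(local) (array([ 0.4, 28.5]), array([172.3, 131.7]), 89.9)
   rail -0.05 94 z 0.0113 x [-17.4  16.8]
   rail 0.027 143 z 0.0114 x [-17.4  16.9]
   dev z> 0.03 25263 (array([-1.4, -5.2]), array([77.4, 98.6]), 68.2)
   dev z> 0.055 24959 (array([-1.4, -5.6]), array([76.6, 98.2]), 66.8)
   dev z> 0.063 24017 (array([-1.1,  0.1]), array([54.5, 84.4]), 1.1)
   dev z> 0.072 23894 (array([-1.1,  0.2]), array([54.2, 84.7]), 2.1)
terminals plate z 0.0038 rect(local) (array([ 1.2, 28.1]), array([132.1, 171.8]), 0.0)
   rail -0.05 168 z 0.0113 x [-17.9  16.5]
   rail 0.027 159 z 0.0113 x [-17.9  16.4]
   dev z> 0.03 24707 (array([-6. , -1.4]), array([73.5, 76.4]), 52.4)
   dev z> 0.055 24140 (array([ 0.4, -0.1]), array([83.9, 50.3]), 89.6)
   dev z> 0.063 24085 (array([ 0.4, -0.1]), array([83.9, 50.3]), 89.6)
   dev z> 0.072 24015 (array([ 0.4, -0.1]), array([83.9, 50.3]), 89.6)
buttons plate z 0.0039 rect(local) (array([ 1.5, 29.1]), array([171.8, 132.1]), 90.0)
   rail -0.05 167 z 0.0113 x [-17.7  16.7]
   rail 0.027 153 z 0.0114 x [-17.6  16.6]
   rail 0.05 25 z 0.0119 x [-29.   21.8]
   dev z> 0.03 24537 (array([-3.7, -4.7]), array([75. , 90.4]), 65.0)
   dev z> 0.055 24432 (array([-3.5, -4.7]), array([75., 90.]), 65.0)
   dev z> 0.063 23414 (array([-1.7, -0.2]), array([83.8, 46.1]), 89.1)
   dev z> 0.072 22530 (array([-1.2,  0. ]), array([45.2, 84. ]), 0.0)
```

```bash
cat >> h.py <<'E'
# refined in wrist frame (local shifts rail x, plate y-27)
def _sh(n,lx,ly):
    x,y,a=O[n]; r=np.radians(a); O[n]=(x+lx*np.cos(r)-ly*np.sin(r), y+lx*np.sin(r)+ly*np.cos(r), a)
_sh('spare',.0003,.0018); _sh('socket',-.0003,.0014); _sh('terminals',-.0007,.0011); _sh('buttons',-.0005,.0018)
def devtop(W,n,bands=(.03,.055,.062,.07)):
    t=dev(W,n,.03); t=t[t[:,2]<.1]
    for zm in bands:
        s=t[t[:,2]>zm]
        if len(s)>30: print('   dev z>',zm,len(s),rect(s[:,:2]),'zmed',round(np.median(s[:,2]),4))
E
python3 - <<'E'
from h import *
for n in O:
    print(n,np.round(O[n],4)); W=np.load(f'w_{n}.npz')['W']; devtop(W,n)
E
```

```text
spare [0.4773 0.3254 5.2   ]
socket [ 0.4775 -0.3783 -4.2   ]
   dev z> 0.03 3475 (array([-0.5, -6.6]), array([90.4, 45. ]), 2.2) zmed 0.0728
   dev z> 0.055 3171 (array([-0.8, -6.6]), array([89.4, 44.9]), 2.0) zmed 0.073
   dev z> 0.062 2235 (array([-0.7, -6.6]), array([54.4, 44.9]), 2.0) zmed 0.0734
   dev z> 0.07 2176 (array([-0.6, -6.6]), array([54.2, 44.9]), 2.0) zmed 0.0734
terminals [ 0.6526 -0.1757 -4.    ]
   dev z> 0.03 2777 (array([ 1.2, -1.1]), array([75.9, 44.8]), 0.2) zmed 0.0771
   dev z> 0.055 2210 (array([ 1.1, -1.2]), array([44.6, 50.4]), 89.9) zmed 0.0773
   dev z> 0.062 2168 (array([ 1.2, -1.2]), array([50.6, 44.5]), 0.2) zmed 0.0774
   dev z> 0.07 2089 (array([ 1.2, -1.3]), array([50.7, 44.4]), 0.5) zmed 0.0774
buttons [ 0.5995  0.0878 -0.4   ]
   dev z> 0.03 2625 (array([-1. , -2.7]), array([35.7, 85.6]), 89.0) zmed 0.0706
   dev z> 0.055 2520 (array([-0.9, -2.7]), array([35.7, 85.4]), 89.0) zmed 0.0708
   dev z> 0.062 1503 (array([-1.2, -2.6]), array([35.3, 46.5]), 88.2) zmed 0.0717
   dev z> 0.07 1429 (array([-1.3, -2.6]), array([35.3, 46.3]), 88.2) zmed 0.0718
```

```bash
cat >> h.py <<'E'
def world(n,lx,ly,dz=0):
    x,y,a=O[n]; r=np.radians(a)
    return x+lx*np.cos(r)-ly*np.sin(r), y+lx*np.sin(r)+ly*np.cos(r)
def st(s): print(s,'t',round(manip.get_time_s(),1),'pos',np.round(manip.get_ee_pos(),4),'w',round(manip.get_width(),4),'F',np.round(manip.get_force(),1))
H=.323
def pick(n,lx,ly,dyaw,w,zg=.213):
    x,y=world(n,lx,ly); R=q(O[n][2]+dyaw)
    manip.goto([x,y,H],R); manip.set_gripper(w+.02); st('above')
    hit=manip.line_to([x,y,zg],speed=.15,threshold=15); st(f'down hit={hit}')
    if hit: return False
    manip.set_gripper(0.02,45); st('closed')
    z=manip.get_ee_pos()[2]
    manip.line_to([x,y,z+.015],speed=.06); st('lift')
    manip.line_to([x,y,H],speed=.2); st('up')
    return manip.get_width()>w-.006
def carry(n,ly=0,lx=0,hz=.245):
    x,y=world(n,lx,ly); R=q(O[n][2])
    manip.line_to([x,y,H],R,speed=.22); manip.sleep(.2)
    manip.line_to([x,y,hz],speed=.12); st('over')
def lower(zg=.213):
    p=manip.get_ee_pos(); 
    hit=manip.line_to([p[0],p[1],zg-.003],speed=.025,threshold=8); st(f'lowered hit={hit}')
def release(w):
    manip.set_gripper(w+.02); st('open')
    p=manip.get_ee_pos(); manip.line_to([p[0],p[1],H],speed=.15); st('clear')
E
python3 - <<'E'
from h import *
print(pick('buttons',-.0011,-.0027,-1.4,.036))
for c in('scene','wrist'):
    p,_=manip.capture(c); cv2.imwrite(f'pics/p1{c}.png',p)
a=[cv2.imread(f'pics/p1{c}.png') for c in('scene','wrist')]
cv2.imwrite('pics/p1.png',cv2.resize(np.hstack(a),(800,300)))
E
```

```text
above t 9.7 pos [0.5984 0.0853 0.3238] w 0.0558 F [0.4 0.2 0.1]
down hit=False t 10.6 pos [0.5987 0.0852 0.214 ] w 0.0559 F [0.2 0.5 0.5]
closed t 10.9 pos [0.5986 0.0851 0.2142] w 0.0353 F [-0.7 -0.4  6.6]
lift t 11.3 pos [0.5984 0.0851 0.2296] w 0.0351 F [ 0.4  0.2 -2.1]
up t 12.0 pos [0.5981 0.0851 0.3216] w 0.0356 F [-0.4 -0.  -2.1]
True
```

View pics/p1.png

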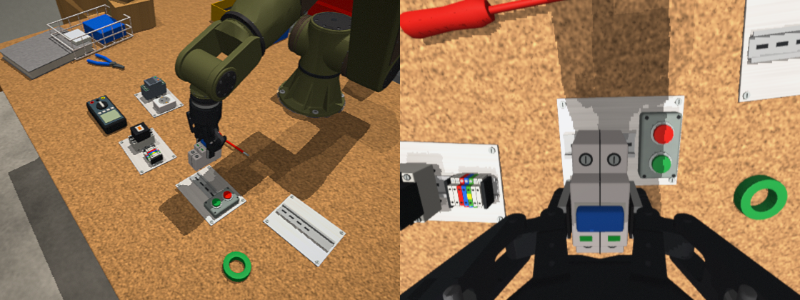

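The breaker is held upright and square in the gripper at wrist tile (600,200), so I'll park it on the spare plate.

```bash
python3 - <<'E'
from h import *
carry('spare'); lower()
for c in('scene','wrist'):
    p,_=manip.capture(c); cv2.imwrite(f'pics/p2{c}.png',p)
a=[cv2.imread(f'pics/p2{c}.png') for c in('scene','wrist')]
cv2.imwrite('pics/p2.png',cv2.resize(np.hstack(a),(800,300)))
E
```

```text
over t 14.4 pos [0.4775 0.3255 0.2457] w 0.0352 F [ 0.  -0.4 -2.4]
lowered hit=True t 15.6 pos [0.4775 0.3255 0.2142] w 0.0352 F [-0.7 -0.2  6.7]
```

View pics/p2.png

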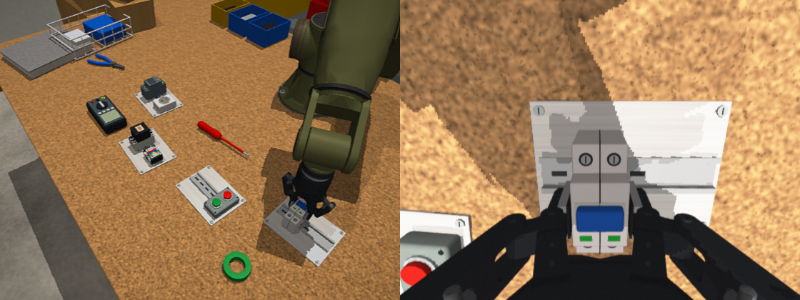

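Contact came at z 0.2142, the same height as at the pick, so it is seated. I'll release, check, and fetch the contactor.

```bash
python3 - <<'E'
from h import *
release(.036)
x,y=world('spare',0,.02); manip.line_to([x,y,.40],speed=.2); manip.sleep(.2)
p,d,W=cloud('wrist'); devtop(W,'spare')
print(pick('terminals',.0011,-.0012,.3,.045))
p,d=manip.capture('wrist'); cv2.imwrite('pics/p3.png',p)
E
```

```text
open t 16.0 pos [0.4772 0.3254 0.2132] w 0.0561 F [-1.4 -0.3  0.3]
clear t 16.9 pos [0.4771 0.3253 0.322 ] w 0.056 F [-0.6  0.3 -0.3]
   dev z> 0.03 2662 (array([-0.2,  0.9]), array([35.9, 85.2]), 89.9) zmed 0.0708
   dev z> 0.055 2562 (array([0. , 0.9]), array([35.9, 84.7]), 89.9) zmed 0.071
   dev z> 0.062 1535 (array([-0.2,  0.9]), array([35.9, 46.4]), 89.9) zmed 0.072
   dev z> 0.07 1471 (array([-0.,  1.]), array([35.7, 46.1]), 89.9) zmed 0.072
above t 19.9 pos [ 0.6537 -0.1764  0.3231] w 0.0655 F [ 0.3 -0.1 -0.3]
down hit=False t 20.8 pos [ 0.6539 -0.177   0.2141] w 0.065 F [ 0.1 -0.4 -0.2]
closed t 21.1 pos [ 0.6539 -0.177   0.2144] w 0.0446 F [ 0.5 -0.1  6.1]
lift t 21.6 pos [ 0.6536 -0.1769  0.2297] w 0.0442 F [-0.4  0.3 -3.3]
up t 22.2 pos [ 0.6534 -0.1768  0.3214] w 0.0445 F [-0.2  0.6 -3.4]
True
```

View pics/p3.png

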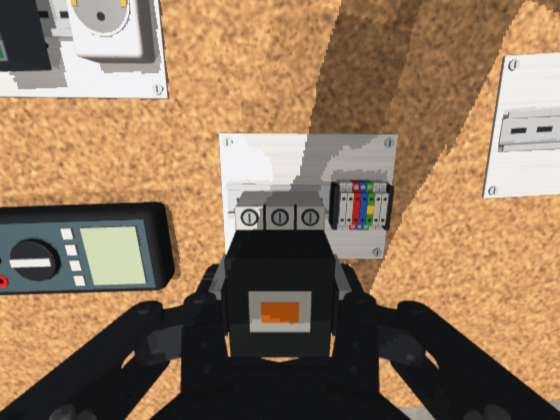

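The breaker sits on the spare rail at local (0, 0.9) mm, square, top at 72 mm. The contactor is held centrally at (280,300), and its old rail is empty. I'll place it on the button plate, then pick the power supply.

```bash
python3 - <<'E'
from h import *
carry('buttons',ly=-.001); lower()
z=manip.get_ee_pos()[2]
if abs(z-.2143)<.0015:
    release(.045)
    x,y=world('buttons',0,.02); manip.line_to([x,y,.40],speed=.2); manip.sleep(.2)
    p,d,W=cloud('wrist'); devtop(W,'buttons'); cv2.imwrite('pics/p4a.png',p)
    print(pick('socket',-.0006,-.0066,2.0,.045))
    p,d=manip.capture('wrist'); cv2.imwrite('pics/p4b.png',p)
    cv2.imwrite('pics/p4.png',cv2.resize(np.hstack([cv2.imread('pics/p4a.png'),p]),(800,300)))
E
```

```text
over t 24.6 pos [0.5997 0.0868 0.2458] w 0.0446 F [ 0.6 -0.1 -3.1]
lowered hit=True t 25.7 pos [0.5997 0.0868 0.2144] w 0.0443 F [-1.3 -0.6  4.7]
open t 26.0 pos [0.5994 0.0868 0.2133] w 0.0651 F [-1.4  0.4  0.7]
clear t 26.9 pos [0.5992 0.0867 0.3219] w 0.065 F [ 0.1 -0.5 -0.7]
   dev z> 0.03 2806 (array([-0.3, -0. ]), array([44.8, 76. ]), 89.9) zmed 0.0774
   dev z> 0.055 2199 (array([ 0. , -0.1]), array([44.8, 51. ]), 90.0) zmed 0.0776
   dev z> 0.062 2157 (array([ 0. , -0.1]), array([51. , 44.7]), 0.0) zmed 0.0777
   dev z> 0.07 2110 (array([-0. , -0.1]), array([51. , 44.7]), 0.1) zmed 0.0777
above t 29.8 pos [ 0.4768 -0.3843  0.3231] w 0.065 F [ 0.5 -0.2 -0.8]
down hit=False t 30.7 pos [ 0.4767 -0.385   0.214 ] w 0.0651 F [ 0.1  0.1 -0.8]
closed t 31.0 pos [ 0.4766 -0.385   0.2143] w 0.0443 F [-0.6  0.5  6.1]
lift t 31.4 pos [ 0.4764 -0.3848  0.2296] w 0.0441 F [-0.2 -0.3 -4.5]
up t 32.0 pos [ 0.4762 -0.3847  0.3216] w 0.0443 F [ 0.4  0.2 -5.5]
True
```

View pics/p4.png

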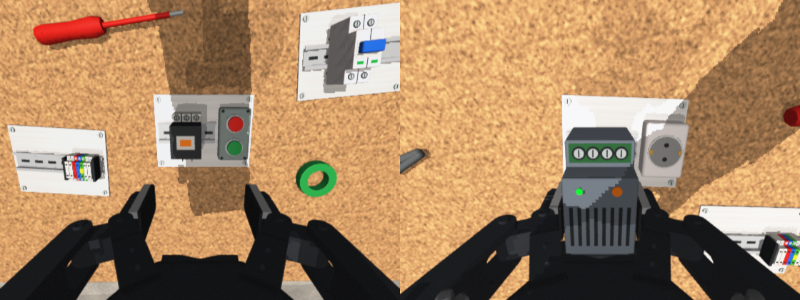

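The contactor (left tile, 185,140) is seated within 1 mm on the button plate, square. The power supply is held. Next I'll place it on the terminal plate and fetch the breaker.

```bash
python3 - <<'E'
from h import *
carry('terminals',ly=-.001); lower()
z=manip.get_ee_pos()[2]
if abs(z-.2143)<.0015:
    release(.045)
    x,y=world('terminals',0,.02); manip.line_to([x,y,.40],speed=.2); manip.sleep(.2)
    p,d,W=cloud('wrist'); devtop(W,'terminals'); cv2.imwrite('pics/p5a.png',p)
    print(pick('spare',-.0001,.0009,0,.036))
    p,d=manip.capture('wrist'); cv2.imwrite('pics/p5b.png',p)
    cv2.imwrite('pics/p5.png',cv2.resize(np.hstack([cv2.imread('pics/p5a.png'),p]),(800,300)))
E
```

```text
over t 34.5 pos [ 0.6527 -0.1767  0.2459] w 0.0447 F [ 0.7 -1.4 -3.8]
lowered hit=True t 35.6 pos [ 0.6527 -0.1767  0.2143] w 0.0446 F [-1.7 -0.3  4.5]
open t 35.9 pos [ 0.6524 -0.1766  0.2129] w 0.0652 F [-0.6  0.3 -0.1]
clear t 36.8 pos [ 0.6522 -0.1766  0.3218] w 0.0648 F [-0.2  0.5 -0. ]
   dev z> 0.03 3455 (array([-0.3, -0.4]), array([89.9, 44.2]), 0.0) zmed 0.0731
   dev z> 0.055 3273 (array([-0.2, -0.4]), array([89.1, 44.2]), 0.0) zmed 0.0732
   dev z> 0.062 2233 (array([-0.5, -0.4]), array([53.6, 44.1]), 0.0) zmed 0.0737
   dev z> 0.07 2164 (array([-0.5, -0.4]), array([53.5, 44.1]), 0.0) zmed 0.0737
above t 39.8 pos [0.4774 0.326  0.323 ] w 0.0557 F [-0.1 -0.1 -0.6]
down hit=False t 40.6 pos [0.4774 0.3265 0.2139] w 0.0563 F [0.1 0.4 0.1]
closed t 40.9 pos [0.4774 0.3264 0.2142] w 0.0354 F [-0.6 -1.3  7. ]
lift t 41.4 pos [0.4771 0.3263 0.2296] w 0.0354 F [ 1.1  0.4 -1.8]
up t 42.0 pos [0.4769 0.3262 0.3217] w 0.0354 F [-0.1 -0.3 -3.3]
True
```

View pics/p5.png

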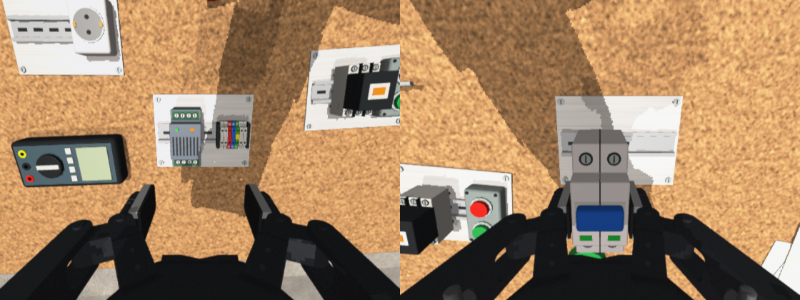

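The power supply is seated within 0.5 mm on the terminal plate (left tile, 185,137), and the breaker is held again. Last placement is the socket plate.

```bash
python3 - <<'E'
from h import *
carry('socket',ly=-.001); lower()
z=manip.get_ee_pos()[2]
if abs(z-.2143)<.0015:
    release(.036)
    x,y=world('socket',0,.02); manip.line_to([x,y,.40],speed=.2); manip.sleep(.2)
    p,d,W=cloud('wrist'); devtop(W,'socket'); cv2.imwrite('pics/p6a.png',p)
    manip.goto([.35,0,.42],q(0)); manip.sleep(.5)
    p,d,W=cloud('scene'); cv2.imwrite('pics/p6b.png',p); manip.capture('side')
    for n in ('buttons','terminals','socket'): print(n); devtop(W,n,(.055,.065))
    for c in('scene','side'):
      for k in ["contactor_mid","power_supply_mid","breaker_mid","screwdriver","multimeter","tape_roll"]:
        print(c,k,[(np.round(r["centre"],4).tolist(),round(r["score"],2)) for r in manip.tip_of(c,k)[:1]])
    st('end')
E
```

```text
over t 46.4 pos [ 0.4776 -0.3794  0.2458] w 0.0354 F [ 0.5  0.7 -2.7]
lowered hit=True t 47.5 pos [ 0.4776 -0.3794  0.2142] w 0.0353 F [-1.1  1.1  6.6]
open t 47.8 pos [ 0.4774 -0.3792  0.2132] w 0.0561 F [-0.3 -0.6  0.5]
clear t 48.7 pos [ 0.4772 -0.3791  0.3219] w 0.0561 F [ 0.7  0.2 -0.4]
   dev z> 0.03 2674 (array([-0.8, -0.2]), array([85.2, 36.2]), 0.1) zmed 0.0707
   dev z> 0.055 2542 (array([-0.8, -0.1]), array([36.1, 85.2]), 90.0) zmed 0.071
   dev z> 0.062 1516 (array([-1. , -0.1]), array([36.1, 45.7]), 90.0) zmed 0.072
   dev z> 0.07 1421 (array([-1. , -0.6]), array([35.2, 45.7]), 89.9) zmed 0.0721
buttons
   dev z> 0.055 655 (array([0. , 0.6]), array([46.5, 50.7]), 89.7) zmed 0.0772
   dev z> 0.065 561 (array([0. , 0.5]), array([46.4, 50.7]), 89.9) zmed 0.0776
terminals
   dev z> 0.055 624 (array([0.3, 1.3]), array([48. , 89.3]), 89.2) zmed 0.0719
   dev z> 0.065 386 (array([-0.2,  1. ]), array([47.5, 54.7]), 89.2) zmed 0.0735
socket
   dev z> 0.055 326 (array([-0.6,  2.6]), array([84.6, 40.2]), 0.2) zmed 0.0662
   dev z> 0.065 171 (array([0.4, 2. ]), array([47.2, 37.8]), 1.7) zmed 0.0724
scene contactor_mid [([0.6006, 0.0864, 0.0429], 0.88)]
scene power_supply_mid [([0.652, -0.1759, 0.041], 0.78)]
scene breaker_mid [([0.4754, -0.3797, 0.0379], 0.6)]
scene screwdriver [([0.4345, -0.0414, -0.0012], 0.96)]
scene multimeter [([0.6864, -0.3813, 0.0008], 0.93)]
scene tape_roll [([0.6897, 0.3249, -0.0026], 0.73)]
side contactor_mid [([0.5988, 0.0889, 0.0445], 0.57)]
side power_supply_mid [([0.6513, -0.175, 0.0375], 0.64)]
side breaker_mid [([0.478, -0.3739, 0.0395], 0.62)]
side screwdriver [([0.434, -0.0365, -0.0016], 0.55)]
side multimeter [([0.6889, -0.3818, 0.0027], 0.6)]
side tape_roll [([0.6908, 0.3213, 0.0014], 0.84)]
end t 52.1 pos [0.35 0.   0.42] w 0.0562 F [0. 0. 0.]
```

```bash
python3 -c "
import cv2,numpy as np
cv2.imwrite('pics/p6.png',cv2.resize(np.hstack([cv2.imread('pics/p6a.png'),cv2.imread('pics/p6b.png')]),(800,300)))"
```

```text
(no output)
```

View pics/p6.png

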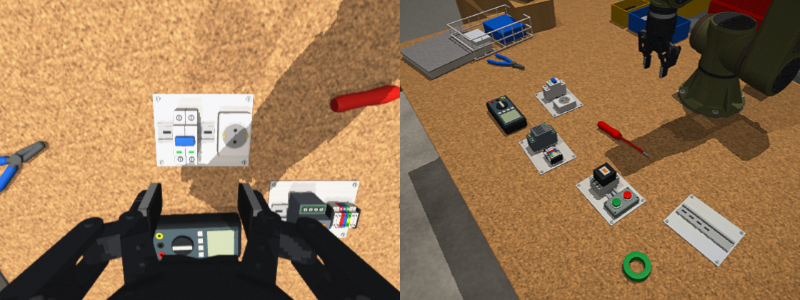

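All three devices are on their home plates: breaker at (185,135) in the left tile, power supply and contactor visible in the right tile. The spare plate is empty and the bystanders haven't moved. Handing in.

```bash
python3 -c "
from plant import manip
manip.sign_off()"
```

```text
the job is handed in; nothing more can be done
```

All three devices are on their home plates and the job is handed in. I parked the breaker on the spare plate, moved the contactor to the button plate and the power supply to the terminal plate, then moved the breaker to the socket-outlet plate. The last check was at about 52 s of the 120 s allowed.

**Seating:** wrist-camera depth put each device within about 1 mm of its plate's origin and square to within about 0.1°. The tops are at seated height (77.7, 73.7 and 72 mm), and the arm met contact at the same height placing as picking.

**Cross-check:** scene-camera depth put the tops up to about 3 mm off along the rail. The networks' positions were off by up to about 5 mm, which is near their stated accuracy and well inside the 15 mm limit. One network height, the contactor from the side camera, read 44.5 mm, just over the 43.8 mm limit. The depth readings contradict it, so I took it as network error.

**Rest of the scene:** the spare plate is empty. The screwdriver, multimeter and tape roll read within about 5 mm of their starting positions, which is measurement noise. The arm finished clear of everything.

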